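# Lift the magneto base plate with the quarter-turn key

### The job

Take the flat-handled steel lifting key out of its wooden rest, put its foot straight down through the long slot of the cast-iron magneto base plate until the collar sits on the plate, and give it a quarter turn so that the foot locks underneath. Then lift the plate by the key at least 10 cm clear of the bench and finish while holding it there, level and still, without letting go and with nothing but the key touching the plate. Leave the insulator spool, the bearing race and the screwdriver where they are.

Things in the scene. Friction and masses are not known exactly. Their poses are not given: they have to be found in the camera images.
- key: Loose bright steel lifting key, 180 g, upright in the wooden rest. Origin: centre of its underside, z up its axis, all centred on it. Foot: cross-bar 44 (x) x 14 (y) x 8 mm (z 0-8); round neck 12 mm diameter (z 8-18.5); round collar 60 mm diameter (z 18.5-24.5); flat upright handle 46 (x) x 14 mm (y), z 24.5-72.5. Handle and foot lie along x; half a turn about z gives the same shape.
- key_handle (a point): Point to grip in the key's flat handle, on its axis, 52 mm above its underside (20.5 mm below the handle's top, 27.5 mm above the collar). Grip across the 14 mm (key y). Axes as the key's.
- plate: Loose dark cast-iron base plate, about 0.65 kg, flat on the bench: 150 (x) x 100 (y) x 24 mm high. Origin: centre of its underside, on the bench; z up. Centre of mass on its middle axis. Top web 8 mm thick (z 16-24), hollow below inside an 8 mm skirt. Two brass terminal posts, 16 mm wide, 16 mm high, on the web at (58, 33) and (-58, -33) mm.
- plate_slot (a point): Centre of the plate's through slot, at the web's top face (24 mm above the bench). Slot 52 (plate x) x 22 mm (plate y): the foot passes with 4 mm spare all round when key x is along plate x. Collar down: key origin 18.5 mm below this point, foot 2.5 mm under the web, so it turns freely either way, no stop. After a quarter turn the foot lies across the slot and carries the plate.
- rest: Dark wooden block fixed to the bench, 100 (x) x 74 (y) x 30 mm high; origin: centre of its underside. A through slot 48 (x) x 18 mm (y) in its middle holds the key's foot at the start, collar on the block, so the key's origin is 11.5 mm above the bench, key x along block x within 3 degrees. Lifting the key straight up by 20 mm frees it.
- spool: Grey ceramic insulator spool, 40 mm in diameter, 40 mm high, standing on the bench; origin at the centre of its underside. Bystander.
- race: Steel ball-bearing race (ring), 62 mm outer diameter, 42 mm hole, 16 mm high, lying flat; origin at the centre of its underside. Bystander.
- screwdriver: Screwdriver 180 mm long lying on the bench along its x, handle to -x. Bystander.
Things that resemble listed ones, but are neither listed nor needed, are in the scene too. Of the things like the plate, leave any that is red; of the rest the smaller one is meant. There is more than one size of the key; the one meant has the size given above.

How it is judged:
On the way, in this order (a step that is already met when the one before it is completed fails the run):
1. the key's foot is through the slot of the plate, collar down on it, the plate on the bench (z of key in the frame of plate below 0.009 m and horizontal distance between key and plate below 0.01 m and angle between the x axis of key and the x axis of plate, either way round below 0.5 rad and angle between key's own z axis and vertical below 0.15 rad and height (world z) of plate below 0.008 m), for 0.1 s.
2. the key has been turned about a quarter turn in the slot, foot under the web, the plate still on the bench (angle between the x axis of key and the x axis of plate, either way round above 1.05 rad and z of key in the frame of plate below 0.011 m and horizontal distance between key and plate below 0.01 m and height (world z) of plate below 0.008 m), for 0.1 s.
At the end, for the whole second after the job is handed in: Fingers hold the key; the key, still over 57 degrees across the slot, alone carries the plate: underside over 9 cm above the bench, within 0.12 rad of level, under 3 cm/s and 0.25 rad/s, untouched by the robot; spool, race and screwdriver within 3 cm of their start (height (world z) of plate above 0.09 m and angle between plate's own z axis and vertical below 0.12 rad and linear speed of plate below 0.03 m/s and angular speed of plate below 0.25 rad/s and z of key in the frame of plate between 0.003 and 0.012 m and angle between the x axis of key and the x axis of plate, either way round above 1 rad and contact force between the fingers and key above 2 N and contact force between key and plate above 3 N and contact force between each of the fingers, the arm and plate below 0.3 N and distance of each of spool, race, screwdriver from where it was at the start of the episode below 0.03 m); the arm keeps its last pose, push and grip.
It fails at once if a bystander (spool, race or screwdriver) is moved more than 3 cm (distance of any of spool, race, screwdriver from where it was at the start of the episode above 0.03 m).
It also fails if it takes over 51 s, if anything falls off the work surface, if the arm or the gripper's body presses on something with over 40 N, if the wrist force passes 120 N, or if a joint passes its speed limit or range.

### The arm

A 6-joint arm with a two-finger parallel gripper is mounted at the origin on the work surface. World frame = base frame: x ahead of the robot, y to its left, z up, the work surface at z = 0. Lengths are in m, angles in rad, forces in N, time in s.
With the tool pointing down it reaches from about 0.375 to 0.9 m from the base axis. Payload 3.1 kg.
Tool frame: the origin (TCP) lies between the finger pads; the fingertips stand 25 mm ahead of it and the grasp point (between the pads) lies 6 mm ahead of it; x points along the fingers, y is the direction in which the jaws open and shut, and the axes are right-handed (so a half turn about x gives the same grasp; the last joint's range is limited). The gripper opens to 85 mm and grips with 20 to 120 N. Pads are 22 mm wide; open, the fingers measure 114 mm over their backs; the gripper's body (76 mm by 85 mm) begins 54 mm behind the grasp point. The pads swing forward as they close: fully open they stand 13 mm farther back than shut.
Start: joints at [1.081, 0.527, 1.433, -0, 1.181, -0.178], TCP at [0.192, 0.595, 0.256] pointing down, gripper open.
Joint ranges: [-3.08, 3.08], [-0.75, 2.2], [0.22, 2.44], [-1.43, 4.57], [0, 2.65], [-2.85, 2.85]. Speed limits (rad/s): [2.79, 2.79, 3.14, 3.14, 3.14, 3.14].

### API

Orientations are given as a unit quaternion [x, y, z, w].
In Python, from station import manip, viewer, workorder gives the robot as it stands.
- The arm moves only by the shell command python3 -m crank 'ROWS' [FORCE]. ROWS is JSON, one flat list of numbers, 5 for each row, row after row: the opening, from 0 (shut) to 1 (fully open), then the shift along the world's x, y, z in mm, then the turn about the world's z in rad. A call has 1 to 10 rows; each row is the pose to reach, as a shift and turn from the pose commanded when the call began; what a row does not reach only later rows make up. A row lasts 1/8 s, in which the tool goes at most 62.5 mm and 10.7 degrees, less where a joint would pass 70% of its speed; a pose out of reach is approached as far as the arm can. A call with a gripper value outside its range is refused whole. The fingers move at their own pace and stop on an object; FORCE is the grip in N (left out, the last holds). Time passes only in rows, so rows that repeat a pose let the fingers close. It gives the time, the measured TCP pose, the force and the opening at its end, in the units of the state.
- manip.sense(): the state, without advancing time (a new reading comes with each control period).
- viewer.snapshot(name): name is "scene" or "top" or "wrist"; returns a dict with "img" (480x640x3 uint8, red, green, blue), "range_z" (480x640 float32, m along the optical axis (not along the pixel's ray), 0 where there is no reading), "fx", "fy", "cx", "cy" (pixels), "origin" and "attitude" of the camera in the world. Camera axes: x right, y down, z forward; pixel columns grow to the right and rows downward; lengths in m; the calibration is good to about 2 mm. A picture is of the moment at which its call begins.
- workorder.sign_off(): hands the job in, once; it reports no verdict.
The state is a dict: "t": time; "q": joint angles; "qd": joint speeds; "tau": joint torques, N m; "tcp_pos": TCP position; "tool_rot": TCP orientation; "force": force on the tool from outside, world axes, zero at the start; "ft_torque": the same for the moment, N m; "finger_gap": opening from 0.0 (shut) to 1.0 (fully open).
Only numpy, scipy, OpenCV 4.12 (cv2) and the standard library are available. Lean on these libraries where they do the work, as an engineer would, in place of code of your own. Each camera call takes 0.05 s, during which the arm holds its last target.

## Working session

There is one attempt and no reset: what is moved stays moved. The work goes in short steps, Python scripts to look and compute and a shell command to move; the robot and the scene stay as the last step left them, time stands still between calls to the robot, and variables do not carry over. Pictures are saved under pics/ and viewed, and the job is handed in when it is done.

```bash
ls; mkdir -p pics; python3 - <<'E'
from station import manip, viewer
import cv2,numpy as np
for n in("scene","top","wrist"):
    s=viewer.snapshot(n); cv2.imwrite(f"pics/{n}0.png",s["img"][:,:,::-1]); np.savez(f"{n}0.npz",**s); print(n,s["origin"],s["attitude"],s["fx"],s["cx"],s["cy"])
print(manip.sense())
E
```

```text
pics
scene [1.16776931 0.41365989 0.81506413] [ 0.45647686  0.80063303 -0.33990684 -0.18729378] 476.3225989880588 316.95399199925174 239.47101742519737
top [0.41086611 0.01581584 1.17344243] [ 0.707491   -0.70490455  0.04370359 -0.02561368] 545.4789820397557 323.3581398049624 233.0031338242331
wrist [0.11251232 0.62031862 0.37259391] [0.79733847 0.58086088 0.09583446 0.1329201 ] 408.1221505977209 322.0100955082284 239.57998816353802
{'t': 0.15, 'q': array([ 1.08049247e+00,  5.28254526e-01,  1.43363244e+00,  2.50188699e-05,
        1.18138189e+00, -1.78497142e-01]), 'qd': array([ 8.01663356e-04, -3.57575517e-03, -1.75863504e-03,  4.62394107e-04,
       -5.12320437e-05, -4.44745692e-04]), 'tau': array([ 1.10605903e-03, -4.42741549e+01, -1.78275740e+01, -2.11690872e-04,
        5.59238135e-03,  2.66550353e-05]), 'tcp_pos': array([0.19145544, 0.59441477, 0.25554943]), 'tool_rot': array([ 0.10924045,  0.69873222, -0.11035468,  0.69832776]), 'force': array([-0.32471758, -0.64199732, -0.48580423]), 'ft_torque': array([0.00772122, 0.01862749, 0.02853986]), 'finger_gap': 0.9976390973140008}
```

View pics/top0.png

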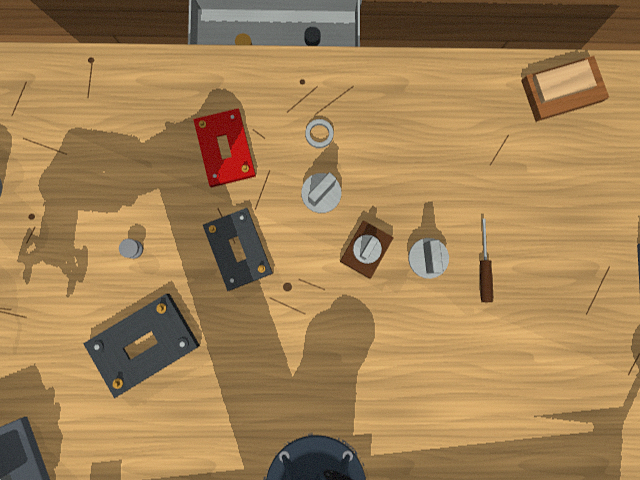

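View pics/scene0.png

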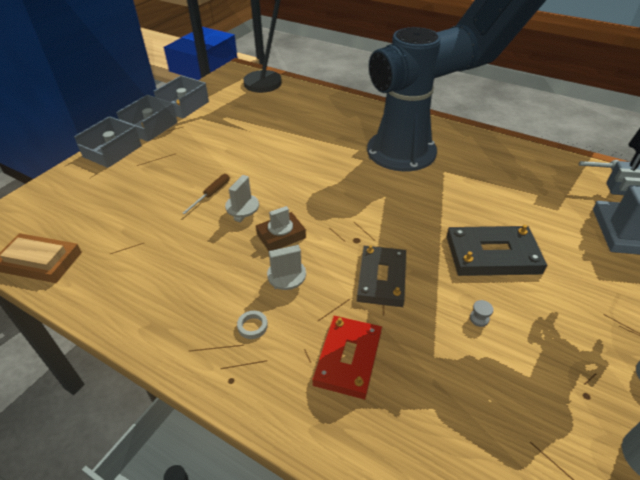

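Candidates in the top view:
- **Plates:** red at (225,147), small dark at (238,248), large dark at (142,345). I choose the small dark one.
- **Keys:** in the wooden rest at (367,248), loose at (322,190) and (428,257). The one in the rest looks right, and I'll check its size.

```bash
cat > h.py <<'E'
import numpy as np,cv2
from scipy.spatial.transform import Rotation as R
def cloud(s):
    z=np.array(s["range_z"],float); v,u=np.mgrid[:480,:640]
    p=np.stack([(u-s["cx"])/s["fx"]*z,(v-s["cy"])/s["fy"]*z,z],-1)
    w=p@R.from_quat(s["attitude"]).as_matrix().T+s["origin"]; w[z==0]=np.nan
    return w
def rect(P):
    r=cv2.minAreaRect((P[:,:2]*1000).astype(np.float32)); b=cv2.boxPoints(r)
    e=[b[1]-b[0],b[2]-b[1]]; e=max(e,key=np.linalg.norm)
    return np.round(r[0],1),np.round(sorted(r[1]),1),round(float(np.degrees(np.arctan2(e[1],e[0])))%180,1)
E
python3 - <<'E'
from h import *
s=dict(np.load("top0.npz")); w=cloud(s); 
print("bench z", np.nanmedian(w[300:330,430:600,2]))
def sub(n,c0,c1,r0,r1,lo,hi):
    q=w[r0:r1,c0:c1].reshape(-1,3); q=q[(q[:,2]>lo)&(q[:,2]<hi)]
    print(n,len(q),rect(q),"z",np.round(np.percentile(q[:,2],[2,50,98]),4), "mean",np.round(q.mean(0),4))
sub("key rest handle",340,395,215,280,.06,.2)
sub("key rest collar+",340,395,215,280,.033,.2)
sub("rest",335,398,215,285,.02,.2)
sub("k2 handle",295,350,165,220,.05,.2)
sub("k3 handle",400,455,230,285,.05,.2)
sub("plate",195,280,200,295,.015,.2)
sub("bigplate",75,205,285,400,.015,.2)
sub("red",185,265,100,190,.015,.2)
sub("spool",115,150,232,265,.02,.2)
sub("race",300,340,112,152,.008,.2)
sub("driver",470,500,210,305,.006,.2)
# slot of plate
m=((w[...,2]<.012)).astype(np.uint8); q=np.zeros_like(m); q[225:275,215:262]=m[225:275,215:262]
n,l,st,c=cv2.connectedComponentsWithStats(q)
for i in range(1,n): 
    if st[i,4]>30: print("slotcomp",st[i],rect(w[l==i]))
I=s["img"][190:310,190:410,::-1]; cv2.imwrite("pics/crop0.png",cv2.resize(I,None,fx=3.6,fy=3.6,interpolation=cv2.INTER_CUBIC))
E
```

```text
bench z -0.0013163399000621911
key rest handle 174 (array([ 489.7, -104.9]), array([14.1, 46.3]), 149.0) z [0.0665 0.0823 0.0868] mean [ 0.4891 -0.1041  0.0816]
key rest collar+ 576 (array([ 489.5, -107.3]), array([72.7, 95.6]), 155.2) z [0.0332 0.0366 0.0859] mean [ 0.4893 -0.1032  0.0499]
rest 1667 (array([ 489.6, -105. ]), array([ 74.2, 100.4]), 150.5) z [0.0247 0.0306 0.0845] mean [ 0.4888 -0.1038  0.0361]
k2 handle 419 (array([607.9,  -8. ]), array([20.3, 65.3]), 138.0) z [0.0549 0.1012 0.1067] mean [ 0.6051 -0.0078  0.0959]
k3 handle 504 (array([ 471.2, -234.3]), array([21.1, 65.6]), 5.3) z [0.0543 0.1007 0.1058] mean [ 0.4705 -0.2311  0.093 ]
plate 3161 (array([489.3, 168.7]), array([100.8, 150.2]), 21.8) z [0.0184 0.0233 0.029 ] mean [0.4887 0.1683 0.0234]
bigplate 5773 (array([290.3, 361.7]), array([129.4, 196.6]), 121.6) z [0.0248 0.0306 0.0372] mean [0.2904 0.3605 0.0307]
red 3027 (array([708.7, 200.7]), array([100.4, 151.6]), 14.5) z [0.0183 0.0231 0.029 ] mean [0.7078 0.2004 0.0233]
spool 302 (array([489.5, 390.4]), array([37.7, 38.2]), 88.7) z [0.0337 0.0394 0.0435] mean [0.4889 0.3895 0.0392]
race 354 (array([743.1,  -3.8]), array([60.1, 60.3]), 134.3) z [0.0088 0.0146 0.019 ] mean [ 0.7431 -0.0038  0.0145]
driver 638 (array([ 468.4, -361.5]), array([ 27. , 178.2]), 0.2) z [0.0101 0.0205 0.027 ] mean [ 0.4402 -0.3592  0.0195]
slotcomp [254 225   8  20  87] (array([522.7, 127.1]), array([14.8, 42. ]), 3.0)
slotcomp [229 237  17  26 241] (array([490.5, 171. ]), array([21.4, 52. ]), 21.4)
slotcomp [215 260   6  15  52] (array([452.3, 212.7]), array([11.2, 30.3]), 2.2)
```

View pics/crop0.png

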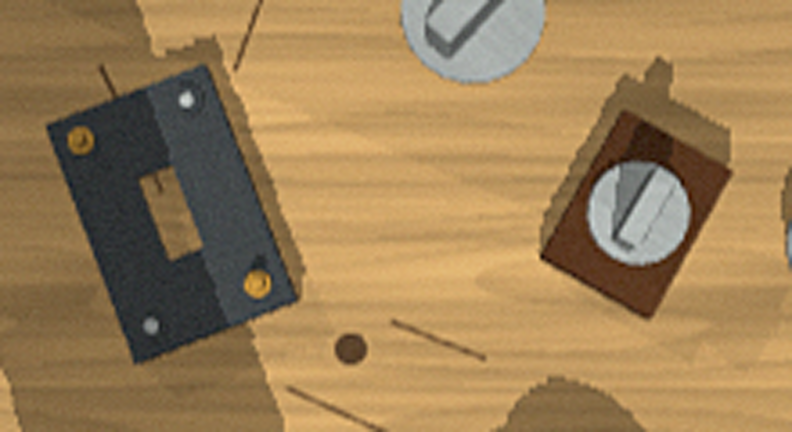

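View pics/wrist0.png

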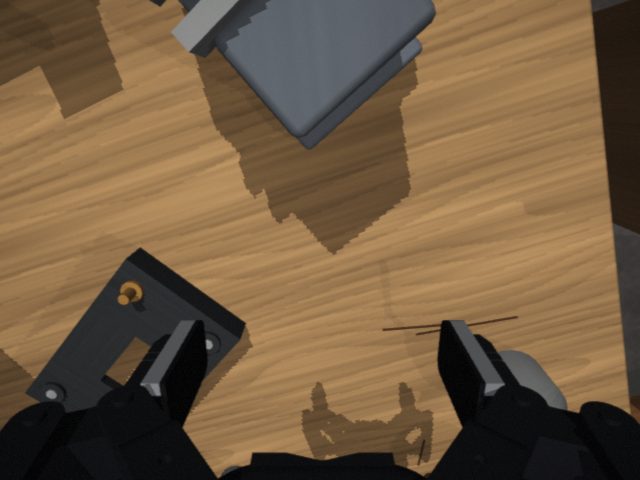

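The crop shows the small dark plate with its slot at crop (170,213) and posts at (80,140) and (257,283). The key in the rest is at (640,210), and its 46x14 mm handle matches the description; the other two have 65x20 mm handles. In the scene view they are all upright. Next: tool yaw.

```bash
python3 - <<'E'
from station import manip
from h import *
s=manip.sense(); M=R.from_quat(s["tool_rot"]).as_matrix(); y=np.degrees(np.arctan2(M[1,1],M[0,1]))
print(M.round(3),"tool y yaw",y,"q1-q6",np.degrees(s["q"][0]-s["q"][5]),s["q"][5])
g=s["tcp_pos"]
print("shift to key mm",(np.array([.4896,-.105,.0])-g)*1000)
for k in(60,-120): print(k,"turn",np.radians(k-y))
E
```

```text
[[-0.001  0.307  0.952]
 [-0.001  0.952 -0.307]
 [-1.    -0.002 -0.   ]] tool y yaw 72.13426087757205 q1-q6 72.13479110131462 -0.1784971420730517
shift to key mm [ 298.14455514 -699.41477093 -255.54942609]
60 turn -0.21178280460956878
-120 turn -3.353375458199362
```

```bash
python3 -m crank '[1,10,-20,0,0, 1,30,-70,0,0, 1,53,-125,0,0, 1,76,-180,0,0, 1,99,-235,0,0, 1,122,-290,0,0, 1,145,-345,-5,-0.05, 1,168,-400,-15,-0.1, 1,191,-450,-25,-0.15, 1,213,-500,-35,-0.2]' 40
python3 -m crank '[1,20,-47,-10,-0.01, 1,43,-100,-20,-0.01, 1,65,-150,-20,-0.01, 1,80,-185,-20,-0.01, 1,85,-199,-20,-0.01, 1,85,-199,-20,-0.01, 1,85,-199,-20,-0.01]'
python3 - <<'E'
from station import manip, viewer
from h import *
s=viewer.snapshot("wrist"); cv2.imwrite("pics/w1.png",s["img"][:,:,::-1]); np.savez("w1.npz",**s)
w=cloud(s); st=manip.sense(); print(st["tcp_pos"],st["q"])
q=w.reshape(-1,3); 
near=(abs(q[:,0]-.49)<.07)&(abs(q[:,1]+.105)<.07)
h=q[near&(q[:,2]>.079)&(q[:,2]<.09)]; print("handle top",len(h),rect(h),np.median(h[:,2]))
h=q[near&(q[:,2]>.033)&(q[:,2]<.039)]; print("collar",len(h),rect(h),np.median(h[:,2]))
h=q[near&(q[:,2]>.026)&(q[:,2]<.033)]; print("rest",len(h),rect(h),np.median(h[:,2]))
E
```

```text
t: 1.4
tcp_pos: [0.4054, 0.0931, 0.2211]
tool_rot: [0.18, 0.684, -0.18, 0.684]
force: [0.3, -0.1, 0.2]
finger_gap: 0.998
t: 2.28
tcp_pos: [0.4885, -0.1025, 0.2011]
tool_rot: [0.182, 0.684, -0.182, 0.683]
force: [-0.5, -0.7, 0.4]
finger_gap: 1.004
[ 0.48863212 -0.10245857  0.20121444] [-4.31031285e-01  4.41638010e-01  1.79998336e+00  3.15168902e-04
  9.01700465e-01 -1.48176592e+00]
handle top 1589 (array([ 491. , -105.5]), array([13.8, 45.8]), 149.6) 0.08330092665158625
collar 3547 (array([ 490.5, -105.2]), array([58.1, 58.9]), 57.6) 0.03543549385026984
rest 7590 (array([ 491.3, -105.7]), array([ 74.3, 100.4]), 150.4) 0.02944589349966087
```

View pics/w1.png

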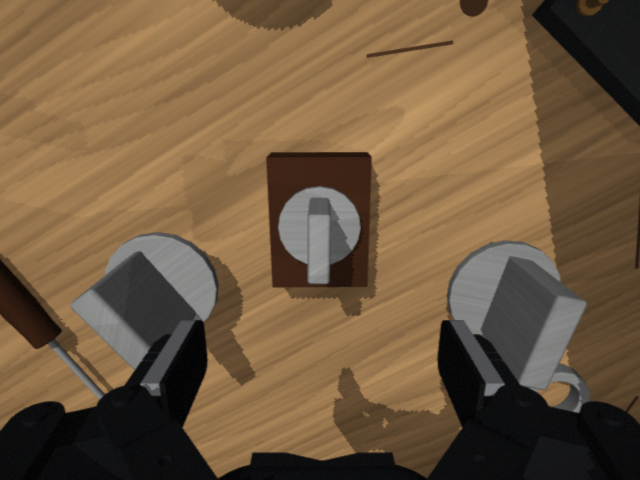

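The wrist picture shows the right key at (318,240), midway between the fingers, with the big keys outside their path. I'll descend and grip.

```bash
python3 -m crank '[1,1,-2,-20,-0.01, 1,1,-2,-50,-0.01, 1,1,-2,-80,-0.01, 1,1,-2,-100,-0.01, 1,1,-2,-100,-0.01,1,1,-2,-100,-0.01]'
python3 - <<'E'
from station import manip
from h import *
s=manip.sense(); print(s["tcp_pos"]); M=R.from_quat(s["tool_rot"]).as_matrix(); print(np.degrees(np.arctan2(M[1,1],M[0,1])),M[:,0])
E
```

```text
t: 3.08
tcp_pos: [0.4909, -0.1056, 0.102]
tool_rot: [0.185, 0.682, -0.185, 0.683]
force: [0.4, -0.2, 1.0]
finger_gap: 1.0
[ 0.49092694 -0.10555222  0.10199738]
59.59518296540697 [ 7.31698951e-04 -3.01463702e-04 -9.99999687e-01]
```

```bash
python3 -m crank '[1,0,0,-16,0, 1,0,0,-32,0, 1,0,0,-32,0, 0,0,0,-32,0, 0,0,0,-32,0, 0,0,0,-32,0, 0,0,0,-32,0, 0,0,0,-32,0, 0,0,0,-32,0]' 40
python3 - <<'E'
from station import manip,viewer
from h import *
s=manip.sense(); print(s["tcp_pos"],s["finger_gap"],s["force"])
a=viewer.snapshot("wrist"); cv2.imwrite("pics/w2.png",a["img"][:,:,::-1])
E
```

```text
t: 4.2
tcp_pos: [0.4908, -0.1063, 0.0696]
tool_rot: [0.186, 0.682, -0.186, 0.682]
force: [-0.1, -0.4, 3.7]
finger_gap: 0.161
[ 0.49084133 -0.10626806  0.06957259] 0.1610651172379818 [-0.14705859 -0.40827261  3.68021039]
```

View pics/w2.png

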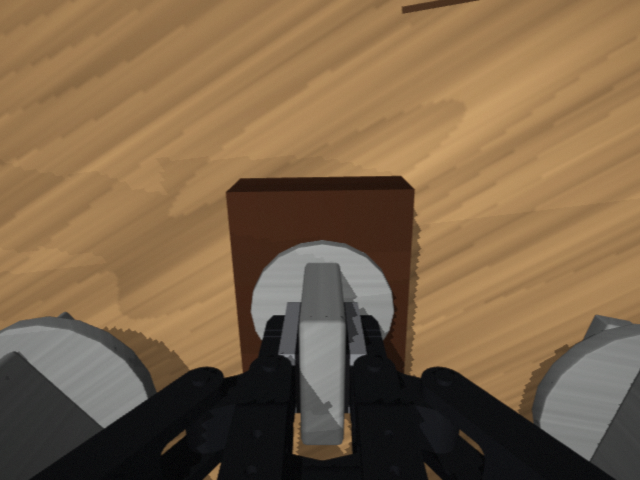

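The wrist view shows the handle clamped squarely between the pads at (322,350), and the gap of 13.7 mm fits the 14 mm handle. Now I'll lift and carry.

```bash
python3 -m crank '[0,0,0,5,0, 0,0,0,15,0, 0,0,0,30,0, 0,0,0,50,0, 0,0,0,75,0, 0,0,0,100,0, 0,0,0,115,0, 0,0,0,120,0, 0,0,0,120,0]' 80
python3 -m crank '[0,0,20,0,0.05, 0,0,60,0,0.2, 0,0,100,0,0.35, 0,0,140,0,0.5, 0,-1,180,0,0.65, 0,-1,215,0,0.8, 0,-1,240,0,0.9, 0,-1,240,0,0.907, 0,-1,240,0,0.907]'
python3 - <<'E'
from station import manip,viewer
from h import *
s=manip.sense(); print(s["tcp_pos"],s["finger_gap"],s["force"],s["q"]); M=R.from_quat(s["tool_rot"]).as_matrix(); print("keyx",np.degrees(np.arctan2(M[1,1],M[0,1]))+90)
for n in("wrist","top"):
    a=viewer.snapshot(n); cv2.imwrite(f"pics/{n}3.png",a["img"][:,:,::-1]); np.savez(f"{n}3.npz",**a)
E
```

```text
t: 5.38
tcp_pos: [0.4906, -0.1061, 0.1897]
tool_rot: [0.186, 0.682, -0.186, 0.682]
force: [1.1, -0.2, -2.8]
finger_gap: 0.152
t: 6.5
tcp_pos: [0.4889, 0.1341, 0.1887]
tool_rot: [-0.132, 0.695, 0.132, 0.694]
force: [0.0, -0.4, -1.8]
finger_gap: 0.154
[0.48892301 0.13409266 0.18873506] 0.1537512770567579 [ 0.01975189 -0.44644057 -1.77848782] [ 4.70826977e-02  4.70412666e-01  1.79285806e+00 -3.21142244e-04
  8.79992611e-01 -1.89935668e+00]
keyx 201.53448250475245
```

View pics/wrist3.png

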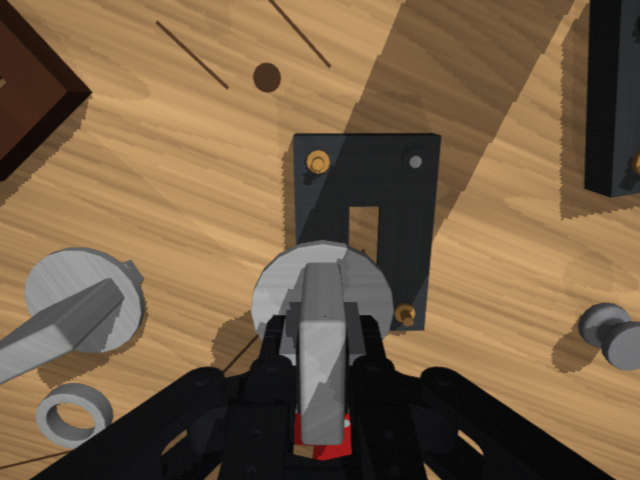

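View pics/top3.png

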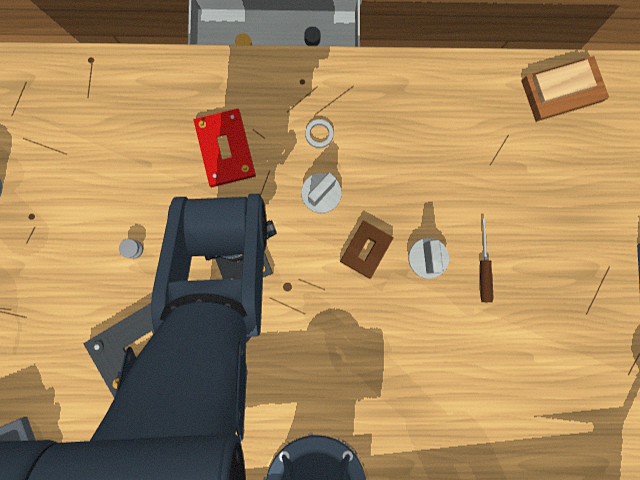

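The wrist view shows the key held at (322,350), the plate's slot at (363,235), and all but one plate corner. The rest is now empty. I'll measure plate and key in this one view, so calibration errors cancel.

```bash
python3 - <<'E'
from h import *
s=dict(np.load("wrist3.npz")); w=cloud(s); q=w.reshape(-1,3)
near=(abs(q[:,0]-.49)<.1)&(abs(q[:,1]-.169)<.1)
p=q[near&(q[:,2]>.019)&(q[:,2]<.028)]; print("plate",len(p),rect(p),np.median(p[:,2]))
# slot: bench visible inside plate
m=np.zeros((480,640),np.uint8); m[200:300,340:390]=(w[200:300,340:390,2]<.012); n,l,st,c=cv2.connectedComponentsWithStats(m)
for i in range(1,n):
    if st[i,4]>30: P=w[l==i]; print(st[i],rect(P))
# edges of slot in web plane via image border of web pixels
k=q[(q[:,2]>.12)&(q[:,2]<.16)&(abs(q[:,0]-.489)<.04)&(abs(q[:,1]-.134)<.04)]
print("collar z hist",np.histogram(k[:,2],bins=8)); 
for lo,hi in((.150,.159),):
  pass
hz=q[(abs(q[:,0]-.489)<.05)&(abs(q[:,1]-.134)<.05)&(q[:,2]>.195-.01)&(q[:,2]<.215)]; print(len(hz), rect(hz) if len(hz) else 0, np.median(hz[:,2]))
cz=k[(k[:,2]>np.median(k[:,2])-.003)&(k[:,2]<np.median(k[:,2])+.003)]; print("collar",rect(cz),np.median(cz[:,2]))
(cx,cy),r=cv2.minEnclosingCircle((cz[:,:2]*1000).astype(np.float32)); print(cx,cy,r)
E
```

```text
plate 17421 (array([491.1, 168.2]), array([100.3, 151. ]), 21.8) 0.023564001064853235
[ 349  207   30   56 1321] (array([493.3, 171.1]), array([22.7, 45.9]), 21.7)
collar z hist (array([  47,  147,  129, 2052, 4117,  164,   37,   57]), array([0.14863422, 0.15005002, 0.15146582, 0.15288162, 0.15429742,
       0.15571322, 0.15712903, 0.15854483, 0.15996063]))
14011 (array([488.9, 133.9]), array([47. , 81.3]), 111.5) 0.20264126709932778
collar (array([481.5, 131.2]), array([44.1, 59.6]), 111.1) 0.1545737400106262
488.9074401855469 134.26182556152344 30.012264251708984
```

```bash
python3 -m crank '[0,1,10,0,0, 0,2,25,-10,0, 0,2,34,-40,0.002, 0,2,34,-75,0.002, 0,2,34,-90,0.002, 0,2,34,-90,0.002, 0,2,34,-90,0.002]'
python3 - <<'E'
from station import manip,viewer
from h import *
s=manip.sense(); print(s["tcp_pos"],s["finger_gap"],s["force"]); M=R.from_quat(s["tool_rot"]).as_matrix(); print("keyx",np.degrees(np.arctan2(M[1,1],M[0,1]))+90)
a=viewer.snapshot("wrist"); cv2.imwrite("pics/w4.png",a["img"][:,:,::-1]); w=cloud(a); q=w.reshape(-1,3)
a=viewer.snapshot("scene"); cv2.imwrite("pics/s4.png",cv2.resize(a["img"][180:340,300:500,::-1],None,fx=3.5,fy=3.5))
p=q[(abs(q[:,0]-.49)<.1)&(abs(q[:,1]-.169)<.1)&(q[:,2]>.019)&(q[:,2]<.028)]; print("plate",len(p),rect(p))
k=q[(q[:,2]>.061)&(q[:,2]<.068)&(abs(q[:,0]-.491)<.04)&(abs(q[:,1]-.168)<.04)]
print(cv2.minEnclosingCircle((k[:,:2]*1000).astype(np.float32)))
E
```

```text
t: 7.48
tcp_pos: [0.4925, 0.168, 0.1]
tool_rot: [-0.133, 0.694, 0.133, 0.695]
force: [-0.7, 0.5, -2.3]
finger_gap: 0.152
[0.49248192 0.16804059 0.10004106] 0.15211191585699887 [-0.71670864  0.47581168 -2.30455512]
keyx 201.60807630545509
plate 33351 (array([487.1, 166.3]), array([100.6, 141.9]), 21.7)
((492.46990966796875, 168.12002563476562), 29.91849136352539)
```

View pics/s4.png

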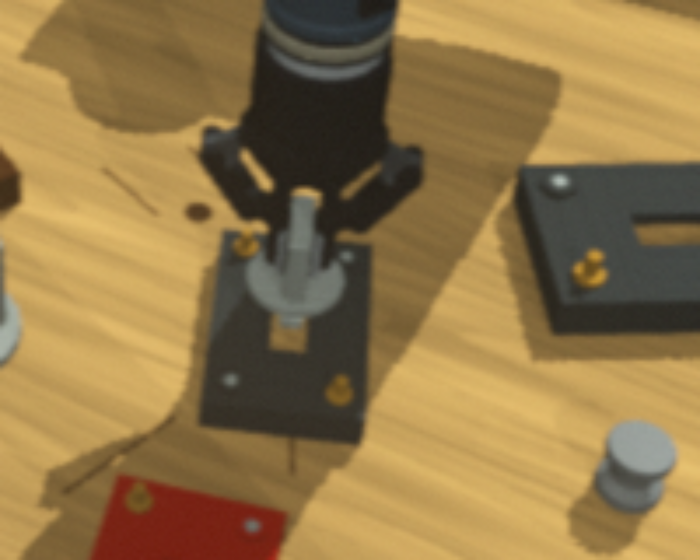

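View pics/w4.png

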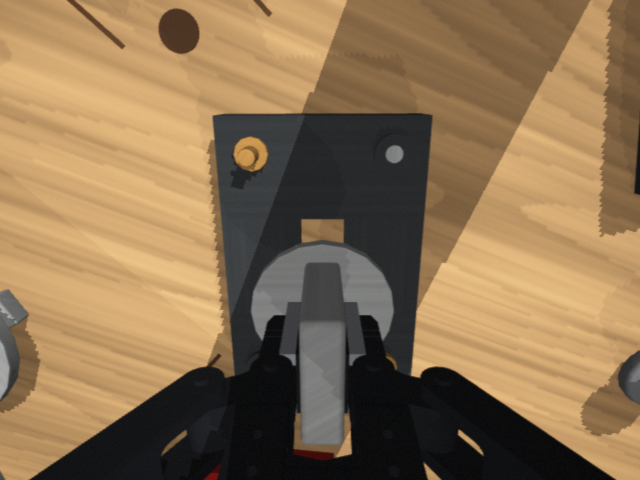

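Both views show the key over the slot, with the slot end just visible at (322,230). Key minus plate is about (1.3, 0.2) mm. I'll shift 1 mm and lower.

```bash
python3 -m crank '[0,-1,0,-6,0.002, 0,-1,0,-14,0.002, 0,-1,0,-21,0.002, 0,-1,0,-27,0.002, 0,-1,0,-32,0.002, 0,-1,0,-34,0.002, 0,-1,0,-34,0.002]'
python3 - <<'E'
from station import manip,viewer
from h import *
s=manip.sense(); print(s["tcp_pos"],s["finger_gap"],s["force"],s["ft_torque"])
a=viewer.snapshot("scene"); cv2.imwrite("pics/s5.png",cv2.resize(a["img"][180:340,300:500,::-1],None,fx=3.5,fy=3.5))
E
```

```text
t: 8.45
tcp_pos: [0.4907, 0.1679, 0.0652]
tool_rot: [-0.133, 0.695, 0.133, 0.694]
force: [-0.4, 0.4, -2.3]
finger_gap: 0.154
[0.49065442 0.16785508 0.06515747] 0.15418844059698714 [-0.40089035  0.36589327 -2.2735906 ] [-0.03123212 -0.05682899  0.0308539 ]
```

View pics/s5.png

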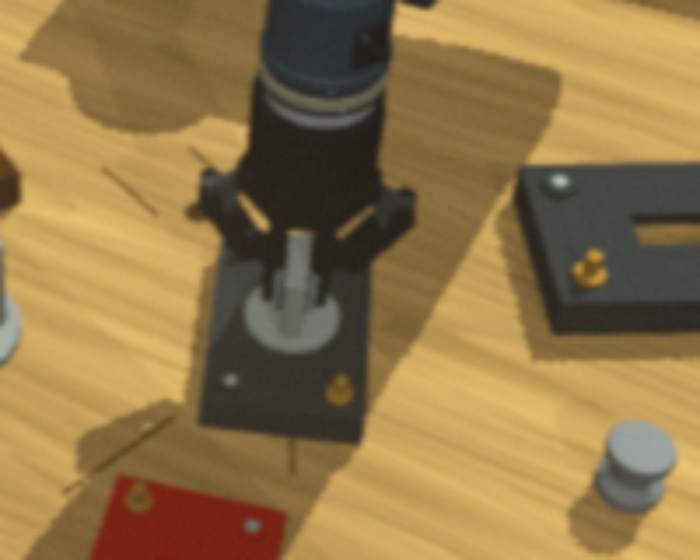

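The foot went through without contact and the collar is about 1 mm above the web. I'll go down the last 1 mm, hold, then turn.

```bash
python3 -m crank '[0,0,0,-1,0, 0,0,0,-1,0, 0,0,0,-1,0, 0,0,0,-1,0]'
python3 -m crank '[0,0,0,0,-0.08, 0,0,0,0,-0.24, 0,0,0,0,-0.4, 0,0,0,0,-0.58, 0,0,0,0,-0.76, 0,0,0,0,-0.94, 0,0,0,0,-1.12, 0,0,0,0,-1.3, 0,0,0,0,-1.46, 0,0,0,0,-1.57]'
python3 -m crank '[0,0,0,0,0, 0,0,0,0,0, 0,0,0,0,0]'
python3 - <<'E'
from station import manip,viewer
from h import *
s=manip.sense(); print(s["tcp_pos"],s["finger_gap"],s["force"],s["ft_torque"],s["q"]); M=R.from_quat(s["tool_rot"]).as_matrix(); print("keyx",np.degrees(np.arctan2(M[1,1],M[0,1]))+90)
a=viewer.snapshot("scene"); cv2.imwrite("pics/s6.png",cv2.resize(a["img"][180:340,300:500,::-1],None,fx=3.5,fy=3.5))
a=viewer.snapshot("wrist"); cv2.imwrite("pics/w6.png",a["img"][:,:,::-1]); w=cloud(a); q=w.reshape(-1,3)
p=q[(abs(q[:,0]-.49)<.1)&(abs(q[:,1]-.169)<.1)&(q[:,2]>.019)&(q[:,2]<.028)]; print("plate",len(p),rect(p))
E
```

```text
t: 9.0
tcp_pos: [0.4907, 0.1678, 0.0644]
tool_rot: [-0.133, 0.694, 0.133, 0.694]
force: [0.2, -0.2, -1.5]
finger_gap: 0.157
t: 10.25
tcp_pos: [0.4907, 0.1679, 0.0643]
tool_rot: [0.398, 0.585, -0.398, 0.585]
force: [0.4, -0.4, -1.2]
finger_gap: 0.153
t: 10.62
tcp_pos: [0.4907, 0.1679, 0.0643]
tool_rot: [0.396, 0.586, -0.396, 0.586]
force: [0.1, 0.5, -1.9]
finger_gap: 0.152
[0.49068779 0.16785982 0.06432233] 0.1516209705399922 [ 0.12124662  0.5416907  -1.88351951] [ 0.02473486 -0.03014567 -0.00848273] [ 1.13908811e-01  7.00858633e-01  1.83971038e+00 -5.72843870e-06
  6.01006165e-01 -2.66964525e-01]
keyx 111.8227054089883
plate 48247 (array([490.3, 170.5]), array([ 95.1, 151.5]), 21.9)
```

View pics/s6.png

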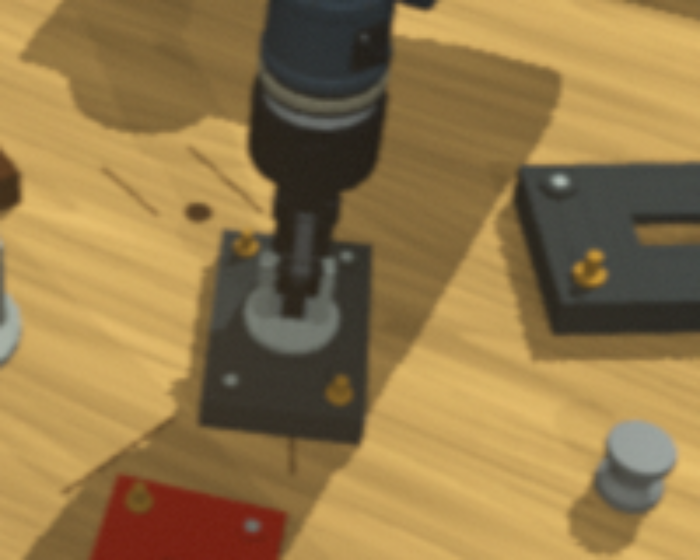

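View pics/w6.png

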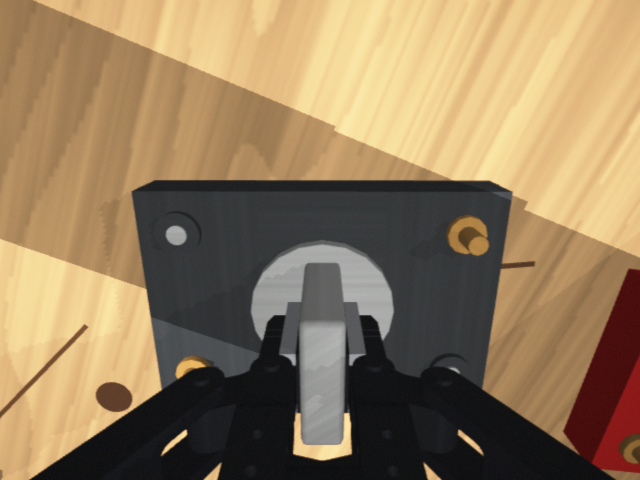

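The key is turned to 111.8° against the plate's 21.9° (89.9° across) and centred within 1 mm, with the plate still on the bench. Now I'll lift gently.

```bash
python3 -m crank '[0,0,0,1,0, 0,0,0,2,0, 0,0,0,3,0, 0,0,0,4,0, 0,0,0,6,0, 0,0,0,9,0, 0,0,0,13,0, 0,0,0,18,0, 0,0,0,24,0, 0,0,0,30,0]' 100
python3 -m crank '[0,0,0,7,0, 0,0,0,15,0, 0,0,0,25,0, 0,0,0,36,0, 0,0,0,48,0, 0,0,0,60,0, 0,0,0,72,0, 0,0,0,82,0, 0,0,0,90,0, 0,0,0,94,0]'
python3 -m crank '[0,0,0,1,0, 0,0,0,1,0, 0,0,0,1,0, 0,0,0,1,0, 0,0,0,1,0,0,0,0,1,0]'
python3 - <<'E'
from station import manip,viewer
from h import *
s=manip.sense(); print(s["tcp_pos"],s["finger_gap"],s["force"],s["ft_torque"]); M=R.from_quat(s["tool_rot"]).as_matrix(); print("keyx",np.degrees(np.arctan2(M[1,1],M[0,1]))+90)
a=viewer.snapshot("scene"); cv2.imwrite("pics/s7.png",cv2.resize(a["img"][120:340,280:520,::-1],None,fx=2.7,fy=2.7))
a=viewer.snapshot("wrist"); cv2.imwrite("pics/w7.png",a["img"][:,:,::-1]); w=cloud(a); q=w.reshape(-1,3)
p=q[(abs(q[:,0]-.49)<.1)&(abs(q[:,1]-.169)<.1)&(q[:,2]>.12)&(q[:,2]<.15)]
z=np.median(p[:,2]); p=p[abs(p[:,2]-z)<.006]
A=np.c_[p[:,:2]-p[:,:2].mean(0),np.ones(len(p))]
for _ in range(4):
    c=np.linalg.lstsq(A,p[:,2],rcond=None)[0]; k=abs(p[:,2]-A@c)<.002; A,p=A[k],p[k]
print("web top z",c[2],"slopes",c[:2],rect(p))
E
```

```text
t: 11.98
tcp_pos: [0.4907, 0.1678, 0.0948]
tool_rot: [0.397, 0.585, -0.397, 0.585]
force: [0.5, 0.3, -9.2]
finger_gap: 0.149
t: 13.22
tcp_pos: [0.4908, 0.1679, 0.1888]
tool_rot: [0.397, 0.585, -0.396, 0.586]
force: [0.1, -0.8, -9.4]
finger_gap: 0.15
t: 13.98
tcp_pos: [0.4907, 0.1679, 0.1893]
tool_rot: [0.397, 0.585, -0.397, 0.585]
force: [-0.8, -0.7, -8.6]
finger_gap: 0.147
[0.49067254 0.16786081 0.18926883] 0.14739626844794063 [-0.83482616 -0.7371646  -8.64331199] [0.02178072 0.00904669 0.03427786]
keyx 111.77120663742174
web top z 0.14649708054183136 slopes [-0.00116444  0.00030272] (array([490.4, 170.3]), array([ 95.5, 151. ]), 21.9)
```

View pics/s7.png

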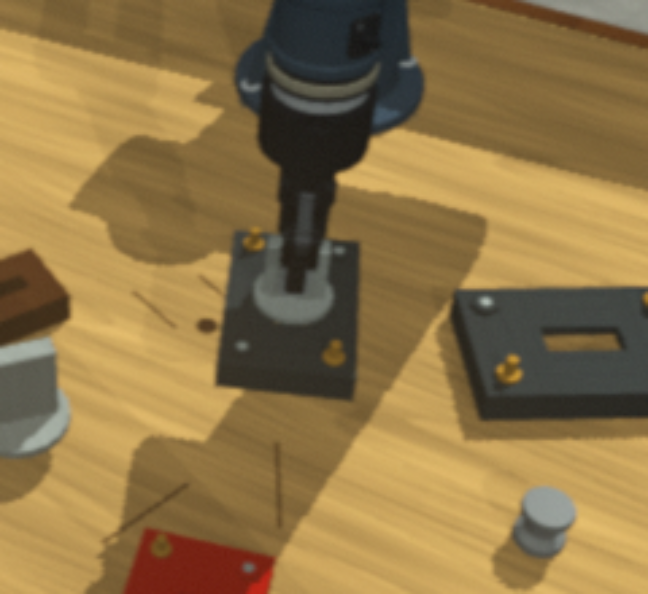

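View pics/w7.png

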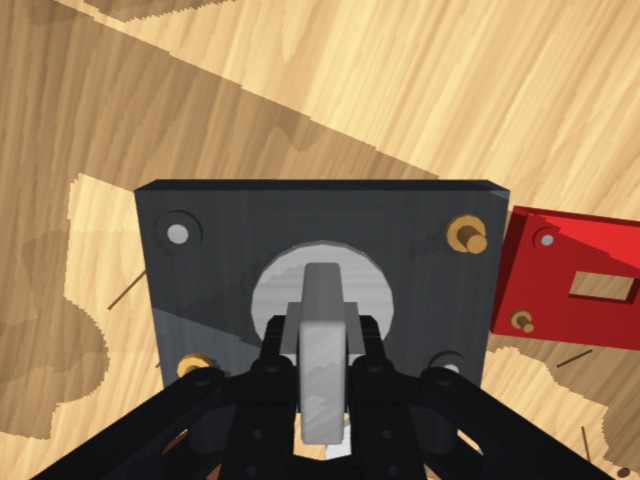

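The plate hangs level (slopes about 0.001) with its underside at 0.1225 m, and the load is steady. In both pictures only the key touches it, and the bystanders look undisturbed.

```bash
python3 - <<'E'
from station import workorder,manip
s=manip.sense(); print(s["t"],abs(s["qd"]).max(),s["force"],s["finger_gap"])
print(workorder.sign_off())
E
```

```text
14.075 0.0019073209842311466 [-0.01710675  0.52669079 -9.20508215] 0.15008964924136542
the job is handed in; nothing more can be done
None
```

The key is locked under the small dark plate, and the arm is holding the plate level, clear of the bench. I handed the job in at 14.1 s of the 51 s allowed; no verdict was reported.

I took the key with the 46 x 14 mm handle from the rest and lowered its foot through the slot without contact. I then turned it about 90° and lifted the plate by it.

Last checks:
- **Height and level:** the plate's underside is about 12 cm above the bench, and its top face slopes only about 0.001.
- **Key across the slot:** the key is at 111.8° against the plate's 21.9°, and was centred within about 1 mm when last measured, before the lift.
- **Load and stillness:** the load is steady at about 9 N, the grip is 100 N, and the joints are at rest.
- **Contact and bystanders:** the last pictures show only the key touching the plate. The spool, race and screwdriver were never approached. The spool looks unmoved in the last scene crop; the other two I last saw, undisturbed, while carrying the key to the plate.

The top and wrist cameras disagreed by about 2 mm on the plate's position. I went by the wrist camera, which matched where the key was actually gripped. No check failed.

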